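Clip the lid onto the bar's garnish tub

ROBOT

A 6-joint arm with a two-finger parallel gripper is mounted at the origin on the work surface. World frame = base frame: x ahead of the robot, y to its left, z up, the work surface at z = 0. Lengths are in m, angles in rad, forces in N, time in s.
With the tool pointing down it reaches from about 0.375 to 0.9 m from the base axis. Payload 3.1 kg.
Tool frame: the origin (TCP) lies at the very end of the fingers, on their centre line; the grasp point (between the pads) lies 19 mm behind it; z points along the fingers, y is the line along which they close (so a half turn about z gives the same grasp; the last joint's range is limited). The gripper opens to 87 mm and grips with 3 to 60 N. Pads are 19 mm wide; open, the fingers measure 117 mm over their backs; the gripper's body (75 mm by 190 mm) begins 51 mm behind the grasp point.
Start: joints at [-1.435, 0.527, 1.433, -0, 1.181, -0.178], TCP at [0.194, -0.594, 0.195] pointing down, gripper open.
Joint ranges: [-3.08, 3.08], [-0.75, 2.2], [0.22, 2.44], [-1.43, 4.57], [0, 2.65], [-2.85, 2.85]. Speed limits (rad/s): [2.79, 2.79, 3.14, 3.14, 3.14, 3.14].

INTERFACE

Orientations are given as a unit quaternion [x, y, z, w].
In Python, from rig import status, viewer, robot gives the robot as it stands.
- The arm moves only by the tool arm_command, never from a script. Its arguments are lists of equal length, an entry for each row: "delta_rot": the turn, a rotation vector about the tool's x, y, z in degrees, a list of three; "delta_pos": the shift along the tool's x, y, z in m, a list of three; "gripper": the closure, from -1 (fully open) to 1 (shut). In form: {"delta_rot": [[rx, ry, rz], ...], "delta_pos": [[dx, dy, dz], ...], "gripper": [gripper, ...]}. A call has 1 to 12 rows; each row is the pose to reach, as a shift and turn from the pose commanded when the call began, along the tool's axes at that moment; what a row does not reach only later rows make up. A row lasts 1/12 s, in which the tool goes at most 41.7 mm and 7.16 degrees, less where a joint would pass 70% of its speed; a pose out of reach is approached as far as the arm can. A call with a gripper value outside its range is refused whole. The fingers move at their own pace and stop on an object; "grip_force" is the grip in N (left out, the last holds). Time passes only in rows, so rows that repeat a pose let the fingers close. It gives the time, the measured TCP pose, the force, the opening and the grip force at its end, in the units of the state.
- status.get_obs(): the state, without advancing time (a new reading comes with each control period).
- viewer.camera(name): name is "scene" or "top"; returns a dict with "pixels" (384x512x3 uint8, blue, green, red), "fx", "fy", "cx", "cy" (pixels), "pose" (4x4, takes a point from camera to world coordinates). Camera axes: x right, y down, z forward; pixel columns grow to the right and rows downward; lengths in m; the calibration is good to about 2 mm. A picture is of the moment at which its call begins. There is no depth.
- robot.hand_in(): hands the job in; it is judged then, once.
The state is a dict: "time": time; "q": joint angles; "joint_velocities": joint speeds; "joint_torque": joint torques, N m; "position": TCP position; "tool_rot": TCP orientation; "ft_force": force on the tool from outside, world axes, zero at the start; "moment": the same for the moment, N m; "grip_width": finger opening in m; "grip_force": force on a finger pad.
Only numpy, scipy, OpenCV 4.12 (cv2) and the standard library are available. Lean on these libraries where they do the work, as an engineer would, in place of code of your own. Each camera call takes 0.05 s, during which the arm holds its last target. There are 200 camera calls.

TASK

Close the rectangular garnish tub of limes with the rectangular lid that lies beside it: tilt the lid to hook its two back tongues under the lips at the back of the tub, then press the front edge down until the clip snaps over it and the lid lies flush all round. Press slowly and only as hard as the clip needs, do not slam it; keep the tub upright on the bar and leave the other things where they stand.

Things in the scene. Friction and masses are not known exactly. Their poses are not given: they have to be found in the camera images.
- tub: White plastic food tub with limes in it, loose, under 1 kg, all in mm: 172 (x) x 124 (y) x 72 high. Origin: centre of its underside, z up; FRONT (clip) is -x, BACK (two hook brackets) is +x. Rim top z=72, from the inner wall faces (x=+-82, y=+-58) to x=+-90, y=+-66. Closed, the lid's origin is at tub (0, 0, 66), axes parallel, with about 1 mm play in x and 2 mm in y.
- tub_slot (a point): Midway between the hook brackets (tub y=+-40, each 34 wide), where the tongue tips stop: tub (94.2, 0, 72), the posts' inner faces. Each has a shelf level with the rim and over it a lip from x=88 to the post, underside sloping from z=80 at its mouth to 75.2 at the post, top z=84. The mouth opens to -x: tongues enter towards +x, the lid tilted front-up 8 to 15 deg; flat, its ridge hits the rim.
- lid: The tub's white lid, loose, about 0.11 kg, lying right way up on the bar left or right of the tub. Origin: centre of the ridge's foot; axes as the tub's when closed: +x to the tongues (BACK). Plate z=6 to 10, x=-90 to 84, y=+-65. Ridge below it, z=0 to 6, outer faces x=+-80.8, y=+-56, fits inside the tub. Upright grip bar in the middle, 16 (x) x 70 (y), z=10 to 34: pinch it across x.
- lid_tongue (a point): Midway between the tips of the lid's two tongues, on their underside: lid (93, 0, 6). The tongues are 4 thick, 26 wide, at lid y=+-40, and stand out from the plate's back edge by 9. Seated: at tub (93, 0, 72).
- lid_front (a point): Middle of the lid's front edge, on its top face: lid (-90, 0, 10). Seated: at tub (-90, 0, 76). Push down 15 to 20 mm inward of it, clear of the clip. Press slowly (10 to 20 mm/s), stopping at some 20 N: at the click the edge drops about 7 mm and lands on the rim, and a blow over 150 N spoils the tub.
- clip (a joint): Springy clip, 50 wide, at the middle of the tub's front wall: angle (rad) it is bent outward, to the tub's -x, about a line 30 above the tub's foot. 0 at rest, before closing and again once snapped; about 0.05 to 0.08 as the lid's edge passes. The click takes some 10 to 20 N straight down on the lid's front. A half-caught edge leaves it bent: press again.
- clip_hook (a point): Inner lower edge of the clip's hook, at its middle: tub (-86, 0, 77) at rest, 1 mm above a closed lid. Above it a sloping lead-in rises to tub z=88; the front edge of a hooked but unsnapped lid rests on that, 3 to 5 deg front-up.
- deli_tub: Round closed deli tub with a white lid, diameter 116, 79 high; origin: centre of its foot. Stands on the other side of the garnish tub from the lid. Leave alone.
- tumbler: Glass tumbler, diameter 76, 88 mm high; origin: centre of its foot. Leave alone.
- coasters: Stack of round cork coasters, diameter 94, 29 mm high; origin: centre of its foot. Leave alone.
Things that resemble listed ones, but are neither listed nor needed, are in the scene too. What is meant by the lid is not orange, and is the larger of those in its own colour.

How it is judged:
By the outcome, as a careful person would: the job done as asked, in the order asked, and still so for the second after the job is handed in, with the robot touching nothing.
It also fails if it takes over 54 s, if anything falls off the work surface, if the arm or the gripper's body presses on something with over 40 N, if the wrist force passes 120 N, or if a joint passes its speed limit or range.

## Working session

There is one attempt and no reset: what is moved stays moved. The work goes in short steps, Python scripts to look and compute and a tool call to move; the robot and the scene stay as the last step left them, time stands still between calls to the robot, and variables do not carry over. Pictures are saved under pics/ and viewed, at most 10 in all, crops included, and the job is handed in when it is done.

Besides the shell and the picture viewer there is one more tool, called after "Request:" in YAML: its name, and indented under it one key for each argument. arm_command: Moves the arm, as the interface text tells. Its arguments: {"type":"object","properties":{"delta_rot":{"type":"array","items":{"type":"array","items":{"type":"number"}}},"delta_pos":{"type":"array","items":{"type":"array","items":{"type":"number"}}},"gripper":{"type":"array","items":{"type":"number"}},"grip_force":{"type":"number"}},"required":["delta_rot","delta_pos","gripper"]}

```bash
ls; mkdir -p pics; python3 - <<'E'
from rig import status, viewer
import cv2, numpy as np, pickle
np.set_printoptions(precision=4,suppress=True)
for n in("top","scene"):
    c=viewer.camera(n); cv2.imwrite(f"pics/{n}0.png",c["pixels"]); pickle.dump(c,open(f"{n}0.pkl","wb"))
    print(n,c["fx"],c["fy"],c["cx"],c["cy"]);print(c["pose"])
o=status.get_obs();print(o)
E
```

```text
pics
top 461.7686110508966 461.7686110508966 251.19619263394478 194.27014248239303
[[-0.0253 -0.989   0.1457  0.2828]
 [-0.9996  0.027   0.0094 -0.0904]
 [-0.0132 -0.1454 -0.9893  1.6098]
 [ 0.      0.      0.      1.    ]]
scene 374.50965778995527 374.50965778995527 256.60942241857697 183.625265993321
[[-0.8348  0.2973 -0.4634  1.0955]
 [ 0.5506  0.4518 -0.702   0.7363]
 [ 0.0007 -0.8411 -0.5408  0.734 ]
 [ 0.      0.      0.      1.    ]]
{'time': 0.1, 'q': array([-1.4345,  0.5283,  1.4338,  0.    ,  1.1814, -0.1785]), 'joint_velocities': array([-0.002 , -0.0013, -0.0022,  0.0024, -0.0007,  0.0015]), 'joint_torque': array([  0.0002, -44.0985, -17.7152,   0.0634,   0.0534,  -0.    ]), 'position': array([ 0.1934, -0.5936,  0.1942]), 'tool_rot': array([ 0.9876,  0.1567,  0.    , -0.0009]), 'ft_force': array([-0.1489,  0.1116, -0.083 ]), 'moment': array([ 0.04  , -0.012 , -0.0013]), 'grip_force': 0.0, 'grip_width': 0.08715437400773846}
```

View pics/top0.png

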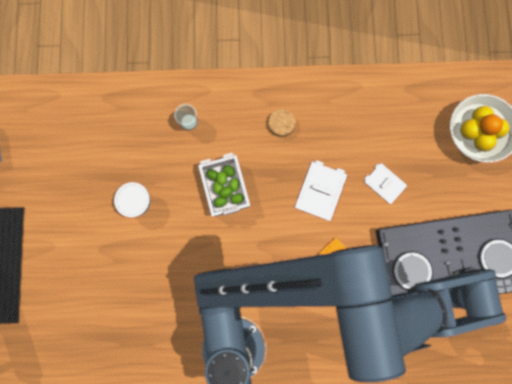

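View pics/scene0.png

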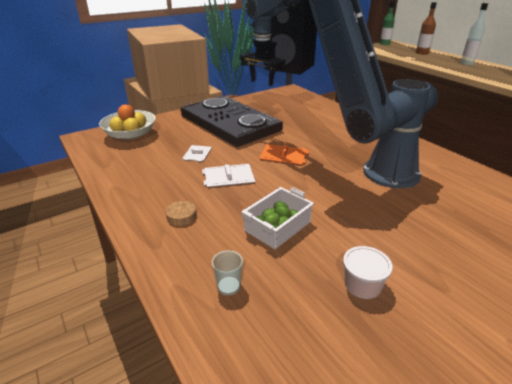

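The top view shows the tub at about (223,185), the large white lid at (321,190), a small decoy lid at (386,183) and the deli tub at (131,200). The scene view agrees, so I'll enlarge both views for the corners.

```bash
python3 - <<'E'
import cv2,pickle,numpy as np
t=pickle.load(open("top0.pkl","rb"))["pixels"][145:227,190:355]
s=pickle.load(open("scene0.pkl","rb"))["pixels"][155:250,195:320]
a=cv2.resize(t,None,fx=4.8,fy=4.8,interpolation=cv2.INTER_CUBIC)
cv2.imwrite("pics/t1.png",a)
cv2.imwrite("pics/s1.png",cv2.resize(s,None,fx=6,fy=6,interpolation=cv2.INTER_CUBIC))
E
```

```text
(no output)
```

View pics/t1.png

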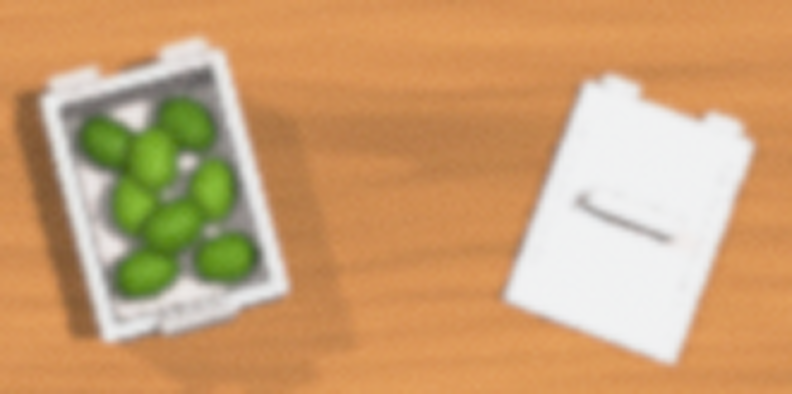

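View pics/s1.png

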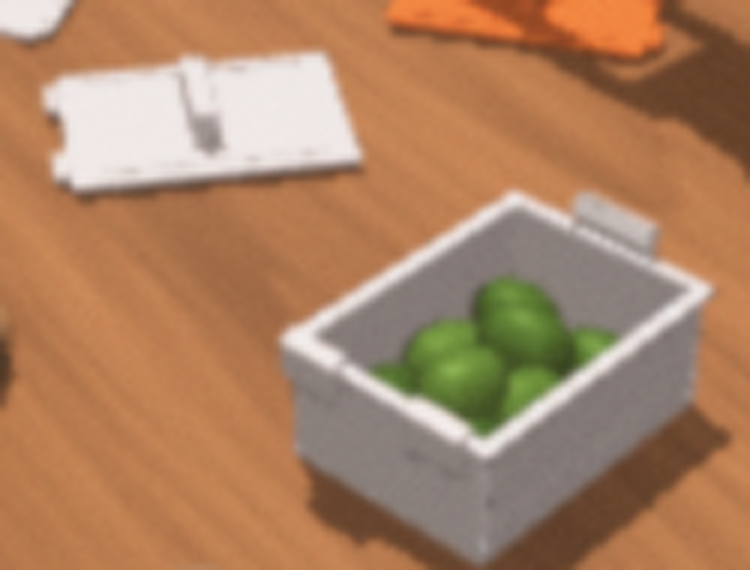

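```bash
cat > lib.py <<'E'
import numpy as np,cv2,pickle
from scipy.optimize import least_squares
from scipy.spatial.transform import Rotation as R
np.set_printoptions(precision=4,suppress=True)
def proj(c,P):
    T=np.linalg.inv(c["pose"]); p=P@T[:3,:3].T+T[:3,3]
    return np.c_[c["fx"]*p[:,0]/p[:,2]+c["cx"],c["fy"]*p[:,1]/p[:,2]+c["cy"]]
def place(v,M):  # v=x,y,yaw on the bar
    return R.from_euler('z',v[2]).apply(M)+[v[0],v[1],0]
def fit(M,obs,v0):  # obs: list of (cam, pixels)
    f=lambda v:np.concatenate([(proj(c,place(v,M))-p).ravel() for c,p in obs])
    return least_squares(f,v0,loss="soft_l1")
E
python3 - <<'E'
from lib import *
t=pickle.load(open("top0.pkl","rb"));s=pickle.load(open("scene0.pkl","rb"))
ct=lambda a:(np.array(a)+.5)/4.8-.5+[190,145]
cs=lambda a:(np.array(a)+.5)/6-.5+[195,155]
def rect(x0,x1,y,z):return np.array([[x1,y,z],[x1,-y,z],[x0,y,z],[x0,-y,z]])/1000
jobs={"tub":(rect(-90,90,66,72),[[44,97],[222,57],[105,340],[288,292]],[[487,457],[285,340],[712,290],[515,193]]),
"lid":(rect(-90,84,65,10),[[583,80],[755,147],[503,298],[675,365]],[[72,184],[60,78],[360,155],[327,55]])}
for n,(M,a,b) in jobs.items():
    for nm,obs in(("top",[(t,ct(a))]),("scene",[(s,cs(b))]),("both",[(t,ct(a)),(s,cs(b))])):
        r=fit(M,obs,[.5,0 if n=="tub" else -.2,0]);print(n,nm,r.x,np.degrees(r.x[2]));print(r.fun)
E
```

```text
tub top [0.5428 0.0156 0.2324] 13.313451468617574
[-0.1687  0.0853  0.2802 -1.3522 -0.0557  0.3887 -0.0472  0.3485]
tub scene [0.5449 0.0196 0.246 ] 14.093593842520162
[ 0.0564  0.2225 -0.7859  0.0183  0.8058 -0.2718 -0.0546 -0.2343]
tub both [0.5434 0.017  0.2398] 13.738646543548862
[-0.7298  0.1263 -0.3526 -1.5821 -0.2399  0.327  -0.3072  0.0071 -0.3207
 -0.524  -0.8584 -0.7526  0.6784 -0.7336  0.0435 -0.742 ]
lid top [ 0.527  -0.3198 -0.398 ] -22.80632221323061
[ 0.7927  0.2202 -0.2765 -0.6483  0.1291  0.4006 -0.5377 -0.0406]
lid scene [ 0.5272 -0.3176 -0.4072] -23.33307668161104
[-0.0734  0.1657 -0.2481 -0.3564  0.2548  0.4406  0.0593 -0.4265]
lid both [ 0.5268 -0.3192 -0.4013] -22.992173055337204
[ 0.7212  0.2539 -0.3886 -0.5044 -0.0953  0.3766 -0.8056  0.0481 -0.0614
 -0.0071 -0.4382 -0.4863  0.1831  0.1239 -0.1955 -0.6809]
```

```bash
cat >> lib.py <<'E'
def box(x0,x1,y0,y1,z0,z1):
    return np.array([[x,y,z] for x in(x0,x1) for y in(y0,y1) for z in(z0,z1)])/1000
LID=[box(-90,84,-65,65,6,10),box(83,93,27,53,6,10),box(83,93,-53,-27,6,10),box(-80.8,80.8,-56,56,0,6),box(-8,8,-35,35,10,34)]
TUB=[box(-90,90,-66,66,66,72),box(-86,86,-62,62,0,72),box(88,98,23,57,66,84),box(88,98,-57,-23,66,84)]
def sil(c,boxes,win,v,K=8):
    u0,u1,w0,w1=win; m=np.zeros(((w1-w0)*K,(u1-u0)*K),np.uint8)
    for B in boxes:
        p=(proj(c,place(v,B))-[u0,w0]+.5)*K-.5
        h=cv2.convexHull(p.astype(np.float32))
        cv2.fillPoly(m,[np.round(h*16).astype(np.int32)],255,shift=4)
    m=cv2.resize(m,(u1-u0,w1-w0),interpolation=cv2.INTER_AREA).astype(float)/255
    return cv2.GaussianBlur(m,(0,0),.6)
def obsmask(c,win):
    u0,u1,w0,w1=win; p=c["pixels"][w0:w1,u0:u1].astype(float)
    s=1-p.min(2)/np.maximum(p.max(2),1)
    return np.clip(1-s/np.percentile(s,70),0,1) if False else np.clip((.5-s)/.42,0,1)
E
python3 - <<'E'
from lib import *
from scipy.optimize import minimize
t=pickle.load(open("top0.pkl","rb"));s=pickle.load(open("scene0.pkl","rb"))
def run(boxes,views,v0,hole=None):
    def f(v):
        e=0
        for c,w in views:
            m,o=sil(c,boxes,w,v),obsmask(c,w)
            W=1-(sil(c,[hole],w,v0)>.01) if hole is not None else 1
            e+=np.sum(W*(m-o)**2)
        return e
    sx=np.array([v0+d for d in np.vstack([np.zeros(3),np.diag([.004,.004,.03])])])
    r=minimize(f,v0,method="Nelder-Mead",options=dict(initial_simplex=sx,xatol=1e-5));return r.x,np.degrees(r.x[2]),r.fun,f(v0)
l0=np.array([.5268,-.3192,-.4013]);t0=np.array([.5434,.017,.2398])
wl=(t,(285,358,150,230));ws=(s,(198,260,157,192));wt=(t,(190,262,145,222));wts=(s,(238,318,182,250))
print("lid top",run(LID,[wl],l0));print("lid scene",run(LID,[ws],l0));print("lid both",run(LID,[wl,ws],l0))
H=np.vstack([box(-84,84,-60,60,72,72),box(-110,-86,-27,27,60,88)])
print("tub top",run(TUB,[wt],t0,H))
print("tub scene",run(TUB,[wts],t0,H))
print("tub both",run(TUB,[wt,wts],t0,H))
E
```

```text
lid top (array([ 0.5282, -0.32  , -0.393 ]), np.float64(-22.51626403781892), np.float64(30.20369716018071), np.float64(36.70310780082731))
lid scene (array([ 0.5285, -0.3168, -0.404 ]), np.float64(-23.1454303299957), np.float64(31.88892476299986), np.float64(39.454447490587))
lid both (array([ 0.5287, -0.3192, -0.404 ]), np.float64(-23.145880851828213), np.float64(67.12629804298126), np.float64(76.15755529141431))
tub top (array([0.5449, 0.0169, 0.2509]), np.float64(14.373458275797848), np.float64(30.52415489191987), np.float64(38.021281833034806))
tub scene (array([0.5447, 0.018 , 0.2554]), np.float64(14.635774593294965), np.float64(25.52066515835236), np.float64(30.52639048455658))
tub both (array([0.5448, 0.0178, 0.2512]), np.float64(14.394507667458113), np.float64(57.78273053770991), np.float64(68.54767231759138))
```

```bash
cat >> lib.py <<'E'
def delta(yaw,tilt,pos):
    """TCP delta for tool x=body y, tool y=body x (yaw deg), tilted front-up; from measured pose"""
    from rig import status
    o=status.get_obs(); q=R.from_quat(o["tool_rot"])
    a=np.radians(yaw); B=np.array([[-np.sin(a),np.cos(a),0],[np.cos(a),np.sin(a),0],[0,0,-1]]).T
    T=R.from_matrix(B)*R.from_euler('x',tilt,degrees=True)
    print("t",o["time"],"rot",(q.inv()*T).as_rotvec(degrees=True).round(2),"pos",q.inv().apply(np.array(pos)-o["position"]).round(4),"F",o["ft_force"],"w",o["grip_width"],o["grip_force"],"q",o["q"])
E
python3 -c "
from lib import *
delta(-22.9,0,[.528,-.3195,.10])"
```

```text
t 0.1 rot [ -0.09  -0.06 -49.06] pos [ 0.403  -0.1568  0.0946] F [-0.1489  0.1116 -0.083 ] w 0.08715437400773846 0.0 q [-1.4345  0.5283  1.4338  0.      1.1814 -0.1785]
```

Request:
arm_command:
  delta_rot:
    - [0, 0, -49]
    - [0, 0, -49]
    - [0, 0, -49]
    - [0, 0, -49]
    - [0, 0, -49]
    - [0, 0, -49]
    - [0, 0, -49]
    - [0, 0, -49]
    - [0, 0, -49]
    - [0, 0, -49]
    - [0, 0, -49]
    - [0, 0, -49]
  delta_pos:
    - [0.403, -0.157, 0]
    - [0.403, -0.157, 0]
    - [0.403, -0.157, 0]
    - [0.403, -0.157, 0]
    - [0.403, -0.157, 0]
    - [0.403, -0.157, 0]
    - [0.403, -0.157, 0]
    - [0.403, -0.157, 0]
    - [0.403, -0.157, 0]
    - [0.403, -0.157, 0]
    - [0.403, -0.157, 0.05]
    - [0.403, -0.157, 0.095]
  gripper: [-1, -1, -1, -1, -1, -1, -1, -1, -1, -1, -1, -1]

```text
time: 1.1
position: [0.5327, -0.3197, 0.1157]
tool_rot: [0.832, 0.554, 0.002, 0.004]
ft_force: [0.4, -0.9, 0.1]
grip_width: 0.087
grip_force: 0.0
```

```bash
python3 -c "
from lib import *
delta(-22.9,0,[.528,-.3195,.013])"
```

```text
t 1.1 rot [0.53 0.12 0.22] pos [-0.0014 -0.0054  0.1027] F [ 0.3632 -0.9453  0.0847] w 0.0870183589888761 0.0 q [-0.7206  0.6136  1.5229  0.0011  0.9957 -0.3254]
```

Request:
arm_command:
  delta_rot:
    - [0, 0, 0]
    - [0, 0, 0]
  delta_pos:
    - [0, 0, 0.03]
    - [0, 0, 0.03]
  gripper: [-1, -1]

```text
time: 1.27
position: [0.5234, -0.3161, 0.0768]
tool_rot: [0.833, 0.553, -0.002, -0.007]
ft_force: [-1.0, 0.7, -0.9]
grip_width: 0.0868
grip_force: 0.0
```

```bash
python3 -c "
from lib import *
delta(-22.9,0,[.528,-.3195,.013])
from rig import viewer
im=[]
for n,w in(('top',(270,380,140,240)),('scene',(190,300,130,230))):
    c=viewer.camera(n)['pixels'][w[2]:w[3],w[0]:w[1]];im.append(cv2.resize(c,None,fx=3.6,fy=3.6,interpolation=cv2.INTER_CUBIC))
cv2.imwrite('pics/g1.png',np.hstack(im))
delta(-22.9,0,[.528,-.3195,.013])"
```

```text
t 1.2667 rot [-0.81 -0.27  0.02] pos [-0.0017  0.0065  0.0638] F [-0.9844  0.668  -0.8536] w 0.08681526892624779 0.0 q [-0.7257  0.6646  1.5537 -0.0002  0.9382 -0.3263]
t 1.3667 rot [-0.17 -0.06 -0.06] pos [0.0009 0.001  0.0697] F [-0.1233 -0.1748  0.5146] w 0.08717124300768313 0.0 q [-0.727   0.6576  1.547   0.      0.9403 -0.3263]
```

View pics/g1.png

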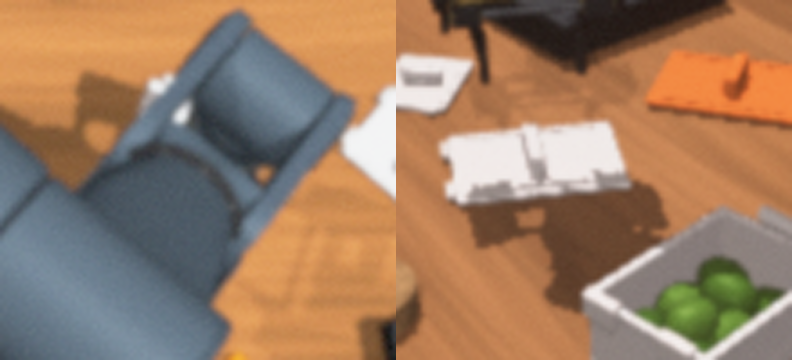

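The scene view shows the fingers at (485,80) and (580,70), straddling the bar at (533,155) along the lid's x. Centring looks right, so I'll descend.

Request:
arm_command:
  delta_rot:
    - [0, 0, 0]
    - [0, 0, 0]
    - [0, 0, 0]
    - [0, 0, 0]
    - [0, 0, 0]
    - [0, 0, 0]
  delta_pos:
    - [0.001, 0.001, 0.02]
    - [0.001, 0.001, 0.04]
    - [0.001, 0.001, 0.055]
    - [0.001, 0.001, 0.065]
    - [0.001, 0.001, 0.069]
    - [0.001, 0.001, 0.069]
  gripper: [-1, -1, -1, -1, -1, -1]

```text
time: 1.87
position: [0.5292, -0.321, 0.0155]
tool_rot: [0.834, 0.552, 0.0, 0.001]
ft_force: [-0.2, 0.9, -0.2]
grip_width: 0.0867
grip_force: 0.0
```

```bash
python3 -c "
from lib import *
delta(-22.9,0,[.528,-.3195,.013])"
```

```text
t 1.8667 rot [ 0.07  0.03 -0.1 ] pos [ 0.0009 -0.0017  0.0025] F [-0.1665  0.9081 -0.1745] w 0.08670628412547912 0.0 q [-0.7256  0.7573  1.5757  0.      0.8072 -0.3242]
```

Request:
arm_command:
  delta_rot:
    - [0, 0, 0]
    - [0, 0, 0]
    - [0, 0, 0]
    - [0, 0, 0]
    - [0, 0, 0]
    - [0, 0, 0]
    - [0, 0, 0]
    - [0, 0, 0]
    - [0, 0, 0]
    - [0, 0, 0]
  delta_pos:
    - [0, 0, 0.0015]
    - [0, 0, 0.0015]
    - [0, 0, 0.0015]
    - [0, 0, 0.0015]
    - [0, 0, 0.0015]
    - [0, 0, 0.0015]
    - [0, 0, 0.0015]
    - [0, 0, 0.0015]
    - [0, 0, 0.0015]
    - [0, 0, 0.0015]
  gripper: [-1, -1, 1, 1, 1, 1, 1, 1, 1, 1]
  grip_force: 35

```text
time: 2.7
position: [0.5288, -0.3201, 0.0132]
tool_rot: [0.834, 0.552, -0.0, -0.0]
ft_force: [-0.2, -0.9, 0.9]
grip_width: 0.0419
grip_force: 0.0
```

```bash
python3 -c "
from lib import *
delta(-22.9,0,[.528,-.3195,.013])"
```

```text
t 2.7 rot [-0.01 -0.   -0.06] pos [ 0.0003 -0.001   0.0002] F [-0.2312 -0.855   0.8992] w 0.041858080202641014 0.0 q [-0.725   0.7606  1.5773  0.      0.8038 -0.3242]
```

Request:
arm_command:
  delta_rot:
    - [0, 0, 0]
    - [0, 0, 0]
    - [0, 0, 0]
    - [0, 0, 0]
    - [0, 0, 0]
    - [0, 0, 0]
    - [0, 0, 0]
    - [0, 0, 0]
  delta_pos:
    - [0, 0, 0]
    - [0, 0, 0]
    - [0, 0, 0]
    - [0, 0, 0]
    - [0, 0, 0]
    - [0, 0, 0]
    - [0, 0, 0]
    - [0, 0, 0]
  gripper: [1, 1, 1, 1, 1, 1, 1, 1]

```text
time: 3.37
position: [0.5288, -0.3202, 0.0132]
tool_rot: [0.834, 0.552, 0.0, -0.0]
ft_force: [0.5, -0.3, -1.0]
grip_width: 0.0005
grip_force: 0.0
```

```bash
python3 -c "
from lib import *
delta(-22.9,0,[.528,-.3195,.163])"
```

```text
t 3.3667 rot [-0.   -0.   -0.06] pos [ 0.0003 -0.001  -0.1498] F [ 0.4651 -0.2541 -1.045 ] w 0.0004904077692233916 0.0 q [-0.7249  0.7606  1.5773  0.      0.8038 -0.3242]
```

The fingers closed on nothing, so I'll look.

```bash
python3 -c "
from lib import *
from rig import viewer
im=[]
for n,w in(('top',(270,380,140,240)),('scene',(190,300,130,230))):
    C=viewer.camera(n);print(n,proj(C,np.array([[.5288,-.3202,.0132],[.5288,-.3202,.1]])));c=C['pixels'][w[2]:w[3],w[0]:w[1]];im.append(cv2.resize(c,None,fx=3.6,fy=3.6,interpolation=cv2.INTER_CUBIC))
cv2.imwrite('pics/g2.png',np.hstack(im))"
```

```text
top [[321.1909 189.3139]
 [324.7795 185.2189]]
scene [[227.2837 173.0056]
 [226.2787 152.3379]]
```

View pics/g2.png

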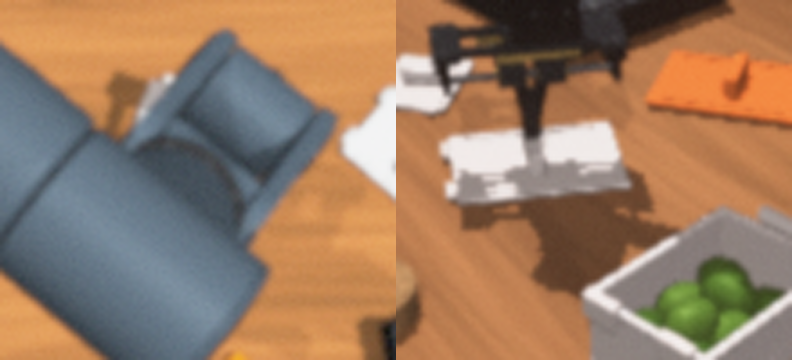

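The fingertips seem to end near row 168 in the scene view, above the bar top. I'll open and check where the tips really are against their projection.

Request:
arm_command:
  delta_rot:
    - [0, 0, 0]
    - [0, 0, 0]
    - [0, 0, 0]
    - [0, 0, 0]
    - [0, 0, 0]
    - [0, 0, 0]
    - [0, 0, 0]
    - [0, 0, 0]
    - [0, 0, 0]
    - [0, 0, 0]
    - [0, 0, 0]
    - [0, 0, 0]
  delta_pos:
    - [0, 0, 0]
    - [0, 0, 0]
    - [0, 0, 0]
    - [0, 0, 0]
    - [0, 0, 0]
    - [0, 0, 0]
    - [0, 0, 0]
    - [0, 0, 0]
    - [0, 0, 0]
    - [0, 0, 0]
    - [0, 0, 0]
    - [0, 0, 0]
  gripper: [-1, -1, -1, -1, -1, -1, -1, -1, -1, -1, -1, -1]

```text
time: 4.47
position: [0.5288, -0.3202, 0.0132]
tool_rot: [0.834, 0.552, 0.0, 0.0]
ft_force: [0.0, 0.7, -0.9]
grip_width: 0.0723
grip_force: 0.0
```

```bash
python3 -c "
from lib import *
from rig import viewer,status
o=status.get_obs();Q=R.from_quat(o['tool_rot']);p=o['position'];print(p,o['grip_width'])
C=viewer.camera('scene');f=9
c=cv2.resize(C['pixels'][140:200,190:275],None,fx=f,fy=f,interpolation=cv2.INTER_CUBIC)
P=np.array([p+Q.apply([0,s*.0435,z]) for s in(-1,1) for z in(0,-.02,-.04)]);u=proj(C,P)
for a in u: cv2.circle(c,tuple(int(k) for k in (a-[190,140]+.5)*f),3,(0,0,255),-1)
B=place([.528,-.3195,np.radians(-22.9)],LID[4]);
for a in proj(C,B): cv2.circle(c,tuple(int(k) for k in (a-[190,140]+.5)*f),3,(255,0,0),-1)
cv2.imwrite('pics/g3.png',c)"
```

```text
[ 0.5288 -0.3202  0.0132] 0.07228576044974695
```

View pics/g3.png

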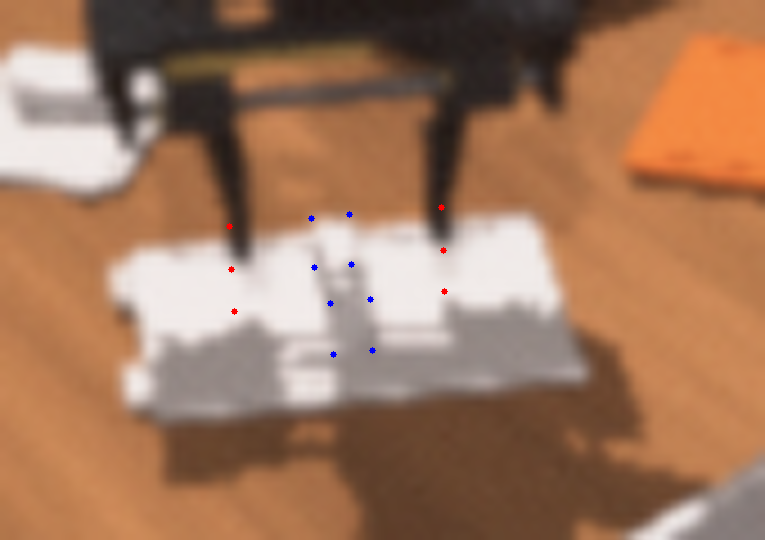

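The tips appear at (240,262) and (440,240), about 50 px above their projection. That is some 23 mm too high, and it fits the empty grip. A guarded descent will settle whether the reported TCP z is off.

Request:
arm_command:
  delta_rot:
    - [0, 0, 0]
    - [0, 0, 0]
    - [0, 0, 0]
    - [0, 0, 0]
    - [0, 0, 0]
    - [0, 0, 0]
    - [0, 0, 0]
  delta_pos:
    - [0, 0, 0.001]
    - [0, 0, 0.002]
    - [0, 0, 0.003]
    - [0, 0, 0.004]
    - [0, 0, 0.005]
    - [0, 0, 0.005]
    - [0, 0, 0.005]
  gripper: [-1, -1, -1, -1, -1, -1, -1]

```text
time: 5.1
position: [0.5287, -0.3201, 0.0081]
tool_rot: [0.834, 0.552, -0.0, -0.0]
ft_force: [-0.7, 0.7, 0.6]
grip_width: 0.0868
grip_force: 0.0
```

Request:
arm_command:
  delta_rot:
    - [0, 0, 0]
    - [0, 0, 0]
    - [0, 0, 0]
    - [0, 0, 0]
    - [0, 0, 0]
    - [0, 0, 0]
    - [0, 0, 0]
  delta_pos:
    - [0, 0, 0.002]
    - [0, 0, 0.004]
    - [0, 0, 0.006]
    - [0, 0, 0.008]
    - [0, 0, 0.01]
    - [0, 0, 0.011]
    - [0, 0, 0.011]
  gripper: [-1, -1, -1, -1, -1, -1, -1]

```text
time: 5.68
position: [0.5286, -0.32, -0.0032]
tool_rot: [0.834, 0.552, -0.0, -0.0]
ft_force: [0.2, -0.8, 1.0]
grip_width: 0.0869
grip_force: 0.0
```

Request:
arm_command:
  delta_rot:
    - [0, 0, 0]
    - [0, 0, 0]
    - [0, 0, 0]
    - [0, 0, 0]
    - [0, 0, 0]
    - [0, 0, 0]
    - [0, 0, 0]
  delta_pos:
    - [0, 0, 0.001]
    - [0, 0, 0.002]
    - [0, 0, 0.003]
    - [0, 0, 0.004]
    - [0, 0, 0.005]
    - [0, 0, 0.005]
    - [0, 0, 0.005]
  gripper: [-1, -1, -1, -1, -1, -1, -1]

```text
time: 6.27
position: [0.5288, -0.3201, -0.0078]
tool_rot: [0.834, 0.552, 0.0, -0.0]
ft_force: [0.2, -1.1, -0.4]
grip_width: 0.0872
grip_force: 0.0
```

```bash
python3 -c "
from lib import *
from rig import viewer,status
o=status.get_obs();Q=R.from_quat(o['tool_rot']);p=o['position'];print(p,o['grip_width'],o['ft_force'])
C=viewer.camera('scene');f=9
c=cv2.resize(C['pixels'][140:200,190:275],None,fx=f,fy=f,interpolation=cv2.INTER_CUBIC)
P=np.array([p+Q.apply([0,s*.0435,z]) for s in(-1,1) for z in(-.02,-.024)]);u=proj(C,P)
for a in u: cv2.circle(c,tuple(int(k) for k in (a-[190,140]+.5)*f),2,(0,0,255),-1)
cv2.imwrite('pics/g4.png',c)"
```

```text
[ 0.5288 -0.3201 -0.0078] 0.08716435525995249 [ 0.2099 -1.0568 -0.3832]
```

View pics/g4.png

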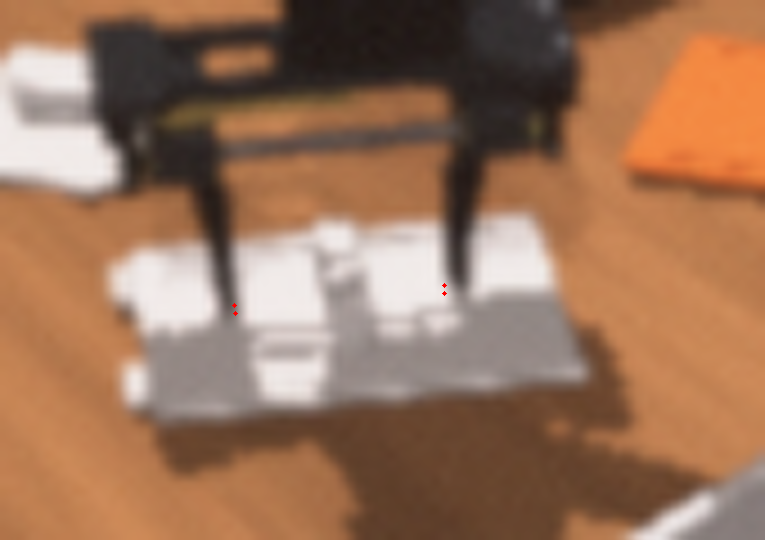

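The tips are now at (230,315) and (460,293), so the real tips lie 20 mm behind the reported TCP, about 2 mm above the plate. I'll grip here.

Request:
arm_command:
  delta_rot:
    - [0, 0, 0]
    - [0, 0, 0]
    - [0, 0, 0]
    - [0, 0, 0]
    - [0, 0, 0]
    - [0, 0, 0]
    - [0, 0, 0]
    - [0, 0, 0]
    - [0, 0, 0]
    - [0, 0, 0]
    - [0, 0, 0]
    - [0, 0, 0]
  delta_pos:
    - [0, 0, 0]
    - [0, 0, 0]
    - [0, 0, 0]
    - [0, 0, 0]
    - [0, 0, 0]
    - [0, 0, 0]
    - [0, 0, 0]
    - [0, 0, 0]
    - [0, 0, 0]
    - [0, 0, 0]
    - [0, 0, 0]
    - [0, 0, 0]
  gripper: [1, 1, 1, 1, 1, 1, 1, 1, 1, 1, 1, 1]
  grip_force: 35

```text
time: 7.32
position: [0.5288, -0.3202, -0.0078]
tool_rot: [0.834, 0.552, -0.0, -0.0]
ft_force: [-0.3, 0.5, -1.2]
grip_width: 0.0157
grip_force: 35.0
```

Request:
arm_command:
  delta_rot:
    - [0, 0, 0]
    - [0, 0, 0]
    - [0, 0, 0]
    - [0, 0, 0]
  delta_pos:
    - [0, 0, 0]
    - [0, 0, 0]
    - [0, 0, 0]
    - [0, 0, 0]
  gripper: [1, 1, 1, 1]

```text
time: 7.65
position: [0.5288, -0.3202, -0.0078]
tool_rot: [0.834, 0.552, -0.0, -0.0]
ft_force: [-1.2, 0.7, 0.3]
grip_width: 0.0156
grip_force: 35.0
```

```bash
cat >> lib.py <<'E'
TUBP=[.5445,.0177,14.2]; H=-.0078   # TCP height in the lid frame (x,y=0)
def hook(tx,tz,tilt,ty=0,h=None):
    """delta putting the tongue point at tub (tx,ty,tz) mm with front-up tilt"""
    t=np.radians(tilt);r=R.from_euler('y',t)
    L=np.array([tx,ty,tz])/1000-r.apply([.093,0,.006]); tcp=L+r.apply([0,0,H])
    p=place([TUBP[0],TUBP[1],np.radians(TUBP[2])],tcp[None])[0]
    print("tcp",p); delta(TUBP[2],tilt,p)
E
python3 -c "
from lib import *
delta(-22.9,0,[.5288,-.3202,.14]); hook(75,120,11)"
```

```text
t 7.65 rot [-0.   -0.   -0.07] pos [-0.      0.     -0.1478] F [-1.1646  0.6783  0.2928] w 0.015612193370946747 34.99454319477081 q [-0.725   0.7932  1.5829  0.      0.7655 -0.3242]
tcp [0.5262 0.0131 0.1242]
t 7.65 rot [ 10.61  -3.57 -37.05] pos [ 0.3058 -0.1324 -0.1319] F [-1.1646  0.6783  0.2928] w 0.015612193370946747 34.99454319477081 q [-0.725   0.7932  1.5829  0.      0.7655 -0.3242]
```

Request:
arm_command:
  delta_rot:
    - [0, 0, 0]
    - [0, 0, 0]
    - [0, 0, 0]
    - [0, 0, 0]
    - [0, 0, 0]
    - [0, 0, 0]
    - [0, 0, 0]
    - [0, 0, 0]
  delta_pos:
    - [0, 0, -0.01]
    - [0, 0, -0.03]
    - [0, 0, -0.055]
    - [0, 0, -0.08]
    - [0, 0, -0.105]
    - [0, 0, -0.125]
    - [0, 0, -0.14]
    - [0, 0, -0.145]
  gripper: [1, 1, 1, 1, 1, 1, 1, 1]

```text
time: 8.32
position: [0.5301, -0.3212, 0.1407]
tool_rot: [0.834, 0.552, 0.001, 0.003]
ft_force: [0.0, -0.5, -0.5]
grip_width: 0.0157
grip_force: 35.0
```

Request:
arm_command:
  delta_rot:
    - [0, 0, -3]
    - [0, 0, -6]
    - [0, 0, -10]
    - [0, 0, -14]
    - [0, 0, -18]
    - [0, 0, -22]
    - [0, 0, -26]
    - [0, 0, -30]
    - [0, 0, -33]
    - [0, 0, -35]
    - [0, 0, -36.5]
    - [0, 0, -37]
  delta_pos:
    - [0.012, -0.005, 0]
    - [0.035, -0.015, 0]
    - [0.07, -0.03, 0]
    - [0.105, -0.045, 0]
    - [0.14, -0.06, 0]
    - [0.175, -0.075, 0]
    - [0.21, -0.09, 0]
    - [0.24, -0.104, 0]
    - [0.265, -0.115, 0]
    - [0.285, -0.123, 0]
    - [0.3, -0.13, 0]
    - [0.306, -0.132, 0]
  gripper: [1, 1, 1, 1, 1, 1, 1, 1, 1, 1, 1, 1]

```text
time: 9.32
position: [0.5252, 0.0157, 0.1368]
tool_rot: [0.614, 0.789, -0.0, -0.001]
ft_force: [0.7, -0.3, -1.2]
grip_width: 0.016
grip_force: 35.0
```

```bash
python3 -c "
from lib import *
hook(75,110,11)"
```

```text
tcp [0.5262 0.0131 0.1142]
t 9.3167 rot [10.89 -0.08  0.04] pos [-0.0028  0.0003  0.0226] F [ 0.6948 -0.3287 -1.2277] w 0.015972013197239426 34.993969202041626 q [-0.1834  0.4772  1.739   0.0008  0.9278 -0.4322]
```

Request:
arm_command:
  delta_rot:
    - [2, 0, 0]
    - [5, 0, 0]
    - [8, 0, 0]
    - [10, 0, 0]
    - [11, 0, 0]
    - [11, 0, 0]
    - [11, 0, 0]
  delta_pos:
    - [-0.001, 0, 0.002]
    - [-0.001, 0, 0.006]
    - [-0.002, 0, 0.012]
    - [-0.002, 0, 0.018]
    - [-0.002, 0, 0.022]
    - [-0.002, 0, 0.022]
    - [-0.002, 0, 0.022]
  gripper: [1, 1, 1, 1, 1, 1, 1]

```text
time: 9.9
position: [0.5266, 0.0108, 0.1147]
tool_rot: [0.613, 0.784, -0.076, -0.06]
ft_force: [-0.0, 0.5, -1.4]
grip_width: 0.0156
grip_force: 35.0
```

```bash
cat >> lib.py <<'E'
def view(name,wins,f,model):  # model: list of (points world, color)
    from rig import viewer
    ims=[]
    for n,w in wins:
        C=viewer.camera(n); pickle.dump(C,open(f"{n}_{name}.pkl","wb"))
        c=cv2.resize(C["pixels"][w[2]:w[3],w[0]:w[1]],None,fx=f,fy=f,interpolation=cv2.INTER_CUBIC)
        for P,col in model:
            for a in proj(C,P): cv2.circle(c,tuple(int(k) for k in (a-[w[0],w[2]]+.5)*f),2,col,-1)
        ims.append(c)
    cv2.imwrite(f"pics/{name}.png",np.vstack(ims))
def lidpts(M,tilt_sign=1):
    from rig import status
    o=status.get_obs();Q=R.from_quat(o["tool_rot"])
    # lid (x,y,z) -> tool (y,x,-z) with origin shift
    return o["position"]+Q.apply(np.c_[M[:,1],M[:,0],-(M[:,2]-H)])
E
python3 -c "
from lib import *
hook(75,110,11)
lid=lidpts(np.vstack([LID[0],LID[1],LID[2]]))
tub=place([TUBP[0],TUBP[1],np.radians(TUBP[2])],np.vstack([TUB[0],TUB[2],TUB[3]]))
view('h1',[('scene',(225,325,165,250))],7,[(lid,(0,0,255)),(tub,(255,0,0))])"
```

```text
tcp [0.5262 0.0131 0.1142]
t 9.9 rot [-0.06 -0.07 -0.18] pos [0.0023 0.0002 0.0005] F [-0.0164  0.4574 -1.4431] w 0.015584286793854511 34.994149804115295 q [-0.1452  0.5901  1.6039 -0.0802  1.1279 -0.3488]
```

View pics/h1.png

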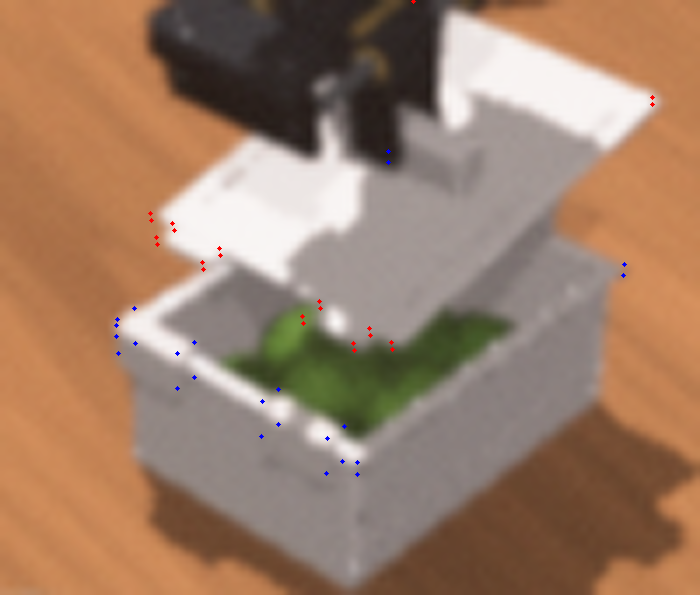

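The overlay agrees within about 1 px for both lid (near corner (390,345)) and tub (near corner (360,457)). I'll approach the brackets.

```bash
python3 -c "
from lib import *
hook(80,78,11);hook(86,74.5,11)"
```

```text
tcp [0.531  0.0143 0.0822]
t 9.95 rot [-0.03 -0.06 -0.18] pos [0.0022 0.0113 0.0313] F [-0.4282 -0.4515 -1.3981] w 0.015688974063765317 34.99407649040222 q [-0.1451  0.5893  1.6042 -0.0801  1.1279 -0.3488]
tcp [0.5368 0.0158 0.0787]
t 9.95 rot [-0.03 -0.06 -0.18] pos [0.0022 0.0179 0.0336] F [-0.4282 -0.4515 -1.3981] w 0.015688974063765317 34.99407649040222 q [-0.1451  0.5893  1.6042 -0.0801  1.1279 -0.3488]
```

Request:
arm_command:
  delta_rot:
    - [0, 0, 0]
    - [0, 0, 0]
    - [0, 0, 0]
    - [0, 0, 0]
    - [0, 0, 0]
    - [0, 0, 0]
    - [0, 0, 0]
    - [0, 0, 0]
  delta_pos:
    - [0.002, 0.003, 0.006]
    - [0.002, 0.006, 0.014]
    - [0.002, 0.009, 0.022]
    - [0.002, 0.011, 0.028]
    - [0.002, 0.011, 0.031]
    - [0.002, 0.013, 0.032]
    - [0.002, 0.015, 0.0325]
    - [0.002, 0.015, 0.0325]
  gripper: [1, 1, 1, 1, 1, 1, 1, 1]

```text
time: 10.62
position: [0.5356, 0.0151, 0.0804]
tool_rot: [0.613, 0.785, -0.075, -0.059]
ft_force: [0.4, 0.1, -2.1]
grip_width: 0.0154
grip_force: 35.0
```

```bash
python3 -c "
from lib import *
hook(86,74.5,11);hook(91,73.8,11)"
```

```text
tcp [0.5368 0.0158 0.0787]
t 10.6167 rot [ 0.04 -0.02 -0.16] pos [0.0003 0.0016 0.0014] F [ 0.3656  0.0529 -2.1332] w 0.015365446734795918 34.99406576156616 q [-0.1356  0.6487  1.6042 -0.0809  1.0679 -0.3353]
tcp [0.5417 0.017  0.078 ]
t 10.6167 rot [ 0.04 -0.02 -0.16] pos [0.0003 0.0067 0.0011] F [ 0.3656  0.0529 -2.1332] w 0.015365446734795918 34.99406576156616 q [-0.1356  0.6487  1.6042 -0.0809  1.0679 -0.3353]
```

Request:
arm_command:
  delta_rot:
    - [0, 0, 0]
    - [0, 0, 0]
    - [0, 0, 0]
    - [0, 0, 0]
    - [0, 0, 0]
    - [0, 0, 0]
    - [0, 0, 0]
  delta_pos:
    - [0, 0.001, 0.001]
    - [0, 0.002, 0.0013]
    - [0, 0.003, 0.0013]
    - [0, 0.004, 0.0012]
    - [0, 0.005, 0.0012]
    - [0, 0.006, 0.0011]
    - [0, 0.006, 0.0011]
  gripper: [1, 1, 1, 1, 1, 1, 1]

```text
time: 11.2
position: [0.5407, 0.0165, 0.0783]
tool_rot: [0.613, 0.785, -0.075, -0.059]
ft_force: [0.2, -0.2, -1.7]
grip_width: 0.0155
grip_force: 35.0
```

```bash
python3 -c "
from lib import *
hook(91,73.8,11);hook(94,73,11)"
```

```text
tcp [0.5417 0.017  0.078 ]
t 11.2 rot [ 0.02 -0.02 -0.16] pos [0.0002 0.0011 0.0001] F [ 0.2061 -0.2321 -1.7123] w 0.015480176426004681 34.99504745006561 q [-0.1321  0.6573  1.5914 -0.0801  1.0726 -0.3325]
tcp [0.5446 0.0177 0.0772]
t 11.2 rot [ 0.02 -0.02 -0.16] pos [0.0002 0.0041 0.0003] F [ 0.2061 -0.2321 -1.7123] w 0.015480176426004681 34.99504745006561 q [-0.1321  0.6573  1.5914 -0.0801  1.0726 -0.3325]
```

Request:
arm_command:
  delta_rot:
    - [0, 0, 0]
    - [0, 0, 0]
    - [0, 0, 0]
    - [0, 0, 0]
    - [0, 0, 0]
    - [0, 0, 0]
  delta_pos:
    - [0, 0.001, 0.0001]
    - [0, 0.0015, 0.0002]
    - [0, 0.002, 0.0002]
    - [0, 0.0025, 0.0002]
    - [0, 0.003, 0.0003]
    - [0, 0.003, 0.0003]
  gripper: [1, 1, 1, 1, 1, 1]

```text
time: 11.7
position: [0.5433, 0.0172, 0.0773]
tool_rot: [0.613, 0.785, -0.076, -0.059]
ft_force: [-0.2, -0.1, -1.6]
grip_width: 0.0154
grip_force: 35.0
```

```bash
python3 -c "
from lib import *
hook(93,73,11)"
```

```text
tcp [0.5436 0.0175 0.0772]
t 11.7 rot [ 0.01 -0.03 -0.16] pos [0.0002 0.0003 0.0001] F [-0.1831 -0.0706 -1.6023] w 0.015406900364715361 34.99603629112244 q [-0.1304  0.6615  1.5847 -0.0796  1.0755 -0.3312]
```

Next 2 mm more, slowly, feeling for the post.

Request:
arm_command:
  delta_rot:
    - [0, 0, 0]
    - [0, 0, 0]
    - [0, 0, 0]
    - [0, 0, 0]
    - [0, 0, 0]
    - [0, 0, 0]
  delta_pos:
    - [0, 0.0005, 0]
    - [0, 0.001, 0]
    - [0, 0.0015, 0]
    - [0, 0.002, 0.0]
    - [0, 0.002, 0]
    - [0, 0.002, 0]
  gripper: [1, 1, 1, 1, 1, 1]

```text
time: 12.2
position: [0.5452, 0.0177, 0.077]
tool_rot: [0.613, 0.785, -0.075, -0.059]
ft_force: [0.2, -0.7, -1.8]
grip_width: 0.0155
grip_force: 35.0
```

```bash
python3 -c "
from lib import *
hook(93,73,11)"
```

```text
tcp [0.5436 0.0175 0.0772]
t 12.2 rot [ 0.01 -0.03 -0.16] pos [ 0.0002 -0.0017  0.0001] F [ 0.2093 -0.6978 -1.7577] w 0.015549298014586328 34.99719500541687 q [-0.1292  0.6641  1.5799 -0.0792  1.0778 -0.3303]
```

Request:
arm_command:
  delta_rot:
    - [0, 0, 0]
    - [0, 0, 0]
    - [0, 0, 0]
    - [0, 0, 0]
  delta_pos:
    - [0, 0.0005, 0]
    - [0, 0.001, 0]
    - [0, 0.0015, 0]
    - [0, 0.0015, 0]
  gripper: [1, 1, 1, 1]

```text
time: 12.53
position: [0.5456, 0.018, 0.0768]
tool_rot: [0.613, 0.785, -0.076, -0.06]
ft_force: [-2.1, -2.2, 0.5]
grip_width: 0.0156
grip_force: 35.0
```

Request:
arm_command:
  delta_rot:
    - [0, 0, 0]
    - [0, 0, 0]
    - [0, 0, 0]
    - [0, 0, 0]
  delta_pos:
    - [0, 0.0005, 0]
    - [0, 0.001, 0]
    - [0, 0.0015, 0]
    - [0, 0.0015, 0]
  gripper: [1, 1, 1, 1]

```text
time: 12.87
position: [0.5456, 0.018, 0.0767]
tool_rot: [0.612, 0.784, -0.077, -0.061]
ft_force: [-6.0, -4.1, 3.0]
grip_width: 0.0158
grip_force: 35.0
```

```bash
python3 -c "
from lib import *
hook(93,73,11)"
```

```text
tcp [0.5436 0.0175 0.0772]
t 12.8667 rot [-0.3  -0.05 -0.14] pos [-0.     -0.0022 -0.0001] F [-5.9903 -4.0563  3.0248] w 0.015764870978433477 35.029603242874146 q [-0.1278  0.6672  1.5746 -0.0803  1.0853 -0.3289]
```

Contact with the posts and shelf is at the expected place. I'll rotate the lid down about the tongues to some 6°, easing off slightly.

```bash
python3 -c "
from lib import *
hook(94.6,73,9,-.5);hook(94.5,73,7.5,-.5);hook(94.4,73,6,-.5)"
```

```text
tcp [0.5452 0.0174 0.0739]
t 12.8667 rot [-2.3  -0.05 -0.14] pos [-0.0005 -0.      0.0028] F [-5.9903 -4.0563  3.0248] w 0.015764870978433477 35.029603242874146 q [-0.1278  0.6672  1.5746 -0.0803  1.0853 -0.3289]
tcp [0.5451 0.0173 0.0715]
t 12.8667 rot [-3.8  -0.05 -0.14] pos [-0.0005  0.0004  0.0053] F [-5.9903 -4.0563  3.0248] w 0.015764870978433477 35.029603242874146 q [-0.1278  0.6672  1.5746 -0.0803  1.0853 -0.3289]
tcp [0.5451 0.0173 0.069 ]
t 12.8667 rot [-5.3  -0.05 -0.14] pos [-0.0005  0.0008  0.0077] F [-5.9903 -4.0563  3.0248] w 0.015764870978433477 35.029603242874146 q [-0.1278  0.6672  1.5746 -0.0803  1.0853 -0.3289]
```

Request:
arm_command:
  delta_rot:
    - [-0.7, 0, 0]
    - [-1.5, 0, 0]
    - [-2.3, 0, 0]
    - [-3, 0, 0]
    - [-3.8, 0, 0]
    - [-4.5, 0, 0]
    - [-5.3, 0, 0]
    - [-5.3, 0, 0]
  delta_pos:
    - [-0.0003, -0.001, 0.0005]
    - [-0.0005, -0.001, 0.0015]
    - [-0.0005, -0.001, 0.0028]
    - [-0.0005, -0.0008, 0.004]
    - [-0.0005, -0.0006, 0.0053]
    - [-0.0005, -0.0004, 0.0065]
    - [-0.0005, -0.0002, 0.0077]
    - [-0.0005, -0.0002, 0.0077]
  gripper: [1, 1, 1, 1, 1, 1, 1, 1]

```text
time: 13.53
position: [0.5461, 0.0177, 0.0687]
tool_rot: [0.615, 0.787, -0.039, -0.031]
ft_force: [-2.7, -0.5, -0.9]
grip_width: 0.0154
grip_force: 35.0
```

```bash
python3 -c "
from lib import *
hook(94.4,73,6,-.5);hook(94.4,72.8,4,-.5)"
```

```text
tcp [0.5451 0.0173 0.069 ]
t 13.5333 rot [ 0.34 -0.05 -0.18] pos [-0.0001 -0.0011 -0.0002] F [-2.6944 -0.5177 -0.8665] w 0.01540709195955902 34.99532461166382 q [-0.149   0.6401  1.6583 -0.0464  0.9351 -0.3644]
tcp [0.5453 0.0174 0.0655]
t 13.5333 rot [-1.66 -0.04 -0.18] pos [-0.0001 -0.0006  0.0033] F [-2.6944 -0.5177 -0.8665] w 0.01540709195955902 34.99532461166382 q [-0.149   0.6401  1.6583 -0.0464  0.9351 -0.3644]
```

Request:
arm_command:
  delta_rot:
    - [-0.4, 0, 0]
    - [-0.8, 0, 0]
    - [-1.2, 0, 0]
    - [-1.5, 0, 0]
    - [-1.5, 0, 0]
    - [-1.5, 0, 0]
  delta_pos:
    - [0, 0, 0.0008]
    - [0, 0.0001, 0.0016]
    - [0, 0.0002, 0.0024]
    - [0, 0.0003, 0.003]
    - [0, 0.0003, 0.003]
    - [0, 0.0003, 0.003]
  gripper: [1, 1, 1, 1, 1, 1]

```text
time: 14.03
position: [0.5463, 0.0176, 0.0659]
tool_rot: [0.615, 0.788, -0.029, -0.023]
ft_force: [-3.9, 1.8, 0.8]
grip_width: 0.0156
grip_force: 35.0
```

```bash
python3 -c "
from lib import *
hook(94.4,72.8,4,-.5)
lid=lidpts(np.vstack([LID[0],LID[1],LID[2]]))
tub=place([TUBP[0],TUBP[1],np.radians(TUBP[2])],np.vstack([TUB[0],TUB[2],TUB[3]]))
view('h2',[('scene',(225,325,165,250))],7,[(lid,(0,0,255)),(tub,(255,0,0))])"
```

```text
tcp [0.5453 0.0174 0.0655]
t 14.0333 rot [-0.22 -0.02 -0.16] pos [ 0.     -0.001   0.0005] F [-3.8613  1.8119  0.8425] w 0.015568146932836731 34.994362592697144 q [-0.1546  0.6355  1.6801 -0.0364  0.8941 -0.3758]
```

View pics/h2.png

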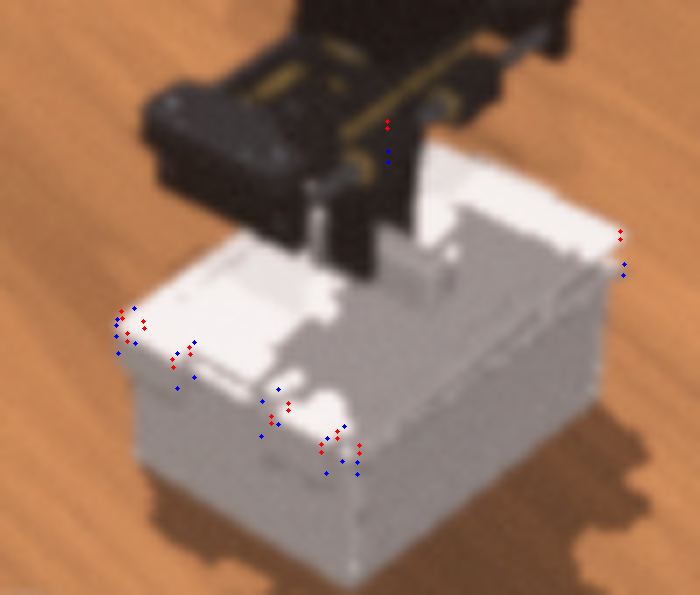

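This one shows the lid's back edge lying at the brackets (about (190,355) to (330,435)) and the front corner (620,235) still raised by about 4°, so it is hooked. I'll release and retreat.

Request:
arm_command:
  delta_rot:
    - [0, 0, 0]
    - [0, 0, 0]
    - [0, 0, 0]
    - [0, 0, 0]
    - [0, 0, 0]
    - [0, 0, 0]
    - [0, 0, 0]
    - [0, 0, 0]
  delta_pos:
    - [0, -0.0005, 0]
    - [0, -0.0005, 0]
    - [0, -0.0005, 0]
    - [0, -0.0005, 0]
    - [0, -0.0005, 0]
    - [0, -0.0005, 0]
    - [0, -0.0005, 0]
    - [0, -0.0005, 0]
  gripper: [1, 0, 0, 0, 0, 0, 0, 0]

```text
time: 14.75
position: [0.5464, 0.0173, 0.066]
tool_rot: [0.615, 0.788, -0.029, -0.022]
ft_force: [0.2, -0.0, -0.3]
grip_width: 0.0428
grip_force: 0.0
```

Request:
arm_command:
  delta_rot:
    - [0, 0, 0]
    - [0, 0, 0]
    - [0, 0, 0]
    - [0, 0, 0]
    - [0, 0, 0]
    - [0, 0, 0]
  delta_pos:
    - [0, 0, -0.005]
    - [0, 0, -0.015]
    - [0, 0, -0.03]
    - [0, 0, -0.045]
    - [0, 0, -0.06]
    - [0, 0, -0.06]
  gripper: [0, 0, 0, 0, 0, 0]

```text
time: 15.25
position: [0.5532, 0.0182, 0.1294]
tool_rot: [0.615, 0.788, -0.027, -0.019]
ft_force: [-0.0, -0.3, -0.3]
grip_width: 0.0438
grip_force: 0.0
```

```bash
cat >> lib.py <<'E'
def press(x,tip_z,yaw,y=0):
    """delta putting the real fingertips (TCP-20mm) at tub (x,y,tip_z) mm, pointing down"""
    p=place([TUBP[0],TUBP[1],np.radians(TUBP[2])],np.array([[x,y,tip_z-20]])/1000)[0]
    print("tcp",p);delta(yaw,0,p)
E
python3 -c "
from lib import *
press(-71,130,14.2+90);press(-71,130,14.2-90)"
```

```text
tcp [0.4757 0.0003 0.11  ]
t 15.25 rot [ -3.11  -2.86 -90.12] pos [ 0.0015 -0.0781  0.0246] F [-0.0291 -0.2627 -0.3071] w 0.043799861634899184 0.0 q [-0.1517  0.5455  1.625  -0.033   1.0314 -0.379 ]
tcp [0.4757 0.0003 0.11  ]
t 15.25 rot [-2.86  3.11 89.81] pos [ 0.0015 -0.0781  0.0246] F [-0.0291 -0.2627 -0.3071] w 0.043799861634899184 0.0 q [-0.1517  0.5455  1.625  -0.033   1.0314 -0.379 ]
```

Request:
arm_command:
  delta_rot:
    - [-3, -3, -90]
    - [-3, -3, -90]
    - [-3, -3, -90]
    - [-3, -3, -90]
    - [-3, -3, -90]
    - [-3, -3, -90]
    - [-3, -3, -90]
    - [-3, -3, -90]
    - [-3, -3, -90]
    - [-3, -3, -90]
    - [-3, -3, -90]
    - [-3, -3, -90]
  delta_pos:
    - [0, -0.01, 0]
    - [0, -0.02, 0]
    - [0, -0.03, 0]
    - [0, -0.04, 0]
    - [0, -0.05, 0]
    - [0, -0.06, 0]
    - [0, -0.07, 0]
    - [0, -0.075, 0]
    - [0.001, -0.078, 0]
    - [0.001, -0.078, 0]
    - [0.001, -0.078, 0]
    - [0.001, -0.078, 0]
  gripper: [0, 0, 1, 1, 1, 1, 1, 1, 1, 1, 1, 1]

```text
time: 16.25
position: [0.4743, 0.0006, 0.1314]
tool_rot: [-0.09, 0.996, -0.002, -0.004]
ft_force: [0.3, -0.4, 0.3]
grip_width: 0.0004
grip_force: 0.0
```

Request:
arm_command:
  delta_rot:
    - [0, 0, 0]
    - [0, 0, 0]
    - [0, 0, 0]
    - [0, 0, 0]
  delta_pos:
    - [0, 0, 0]
    - [0, 0, 0]
    - [0, 0, 0]
    - [0, 0, 0]
  gripper: [1, 1, 1, 1]

```text
time: 16.58
position: [0.4746, 0.0006, 0.1314]
tool_rot: [-0.086, 0.996, -0.002, -0.004]
ft_force: [-1.0, -0.2, -0.4]
grip_width: 0.0003
grip_force: 0.0
```

```bash
python3 -c "
from lib import *
press(-71,100,14.2+90)"
```

```text
tcp [0.4757 0.0003 0.08  ]
t 16.5833 rot [-0.15 -0.52 -4.38] pos [-0.0015 -0.0004  0.0514] F [-1.0424 -0.2356 -0.4131] w 0.0003005329953905655 0.0 q [-0.2302  0.4303  1.8612 -0.0083  0.8573 -1.967 ]
```

Request:
arm_command:
  delta_rot:
    - [0, -0.5, -4.4]
    - [0, -0.5, -4.4]
    - [0, -0.5, -4.4]
    - [0, -0.5, -4.4]
    - [0, -0.5, -4.4]
    - [0, -0.5, -4.4]
  delta_pos:
    - [-0.0015, 0, 0.01]
    - [-0.0015, 0, 0.022]
    - [-0.0015, 0, 0.034]
    - [-0.0015, 0, 0.044]
    - [-0.0015, 0, 0.05]
    - [-0.0015, 0, 0.051]
  gripper: [1, 1, 1, 1, 1, 1]

```text
time: 17.08
position: [0.4749, 0.0008, 0.0795]
tool_rot: [-0.124, 0.992, -0.001, -0.001]
ft_force: [-0.2, -0.4, -0.3]
grip_width: 0.0003
grip_force: 0.0
```

Request:
arm_command:
  delta_rot:
    - [0, 0, 0]
    - [0, 0, 0]
    - [0, 0, 0]
    - [0, 0, 0]
    - [0, 0, 0]
    - [0, 0, 0]
  delta_pos:
    - [0, 0, 0.0012]
    - [0, 0, 0.0024]
    - [0, 0, 0.0036]
    - [0, 0, 0.0048]
    - [0, 0, 0.006]
    - [0, 0, 0.007]
  gripper: [1, 1, 1, 1, 1, 1]

```text
time: 17.58
position: [0.4758, 0.0006, 0.0736]
tool_rot: [-0.125, 0.992, -0.001, 0.0]
ft_force: [0.5, 0.3, -0.5]
grip_width: 0.0004
grip_force: 0.0
```

```bash
python3 -c "
from lib import *
press(-71,88,14.2+90)"
```

```text
tcp [0.4757 0.0003 0.068 ]
t 17.5833 rot [-0.16 -0.    0.12] pos [ 0.0002 -0.0002  0.0056] F [ 0.4697  0.2758 -0.5293] w 0.00044842316329385867 0.0 q [-0.2325  0.5337  1.9127 -0.0039  0.6939 -2.0502]
```

Request:
arm_command:
  delta_rot:
    - [0, 0, 0]
    - [0, 0, 0]
    - [0, 0, 0]
    - [0, 0, 0]
  delta_pos:
    - [0, 0, 0.0012]
    - [0, 0, 0.0024]
    - [0, 0, 0.0036]
    - [0, 0, 0.0048]
  gripper: [1, 1, 1, 1]

```text
time: 17.92
position: [0.4756, 0.0006, 0.0685]
tool_rot: [-0.125, 0.992, -0.001, -0.0]
ft_force: [0.5, -1.1, 0.6]
grip_width: 0.0003
grip_force: 0.0
```

Request:
arm_command:
  delta_rot:
    - [0, 0, 0]
    - [0, 0, 0]
    - [0, 0, 0]
  delta_pos:
    - [0, 0, 0.0012]
    - [0, 0, 0.0024]
    - [0, 0, 0.0036]
  gripper: [1, 1, 1]

```text
time: 18.17
position: [0.4756, 0.0006, 0.0649]
tool_rot: [-0.125, 0.992, -0.001, -0.0]
ft_force: [0.5, 0.5, -0.7]
grip_width: 0.0005
grip_force: 0.0
```

Request:
arm_command:
  delta_rot:
    - [0, 0, 0]
    - [0, 0, 0]
    - [0, 0, 0]
  delta_pos:
    - [0, 0, 0.0012]
    - [0, 0, 0.0024]
    - [0, 0, 0.0036]
  gripper: [1, 1, 1]

```text
time: 18.42
position: [0.4756, 0.0006, 0.0613]
tool_rot: [-0.125, 0.992, -0.001, -0.0]
ft_force: [0.1, -0.6, 0.4]
grip_width: 0.0006
grip_force: 0.0
```

Request:
arm_command:
  delta_rot:
    - [0, 0, 0]
    - [0, 0, 0]
  delta_pos:
    - [0, 0, 0.0012]
    - [0, 0, 0.0024]
  gripper: [1, 1]

```text
time: 18.58
position: [0.4757, 0.0005, 0.0591]
tool_rot: [-0.125, 0.992, -0.001, -0.0]
ft_force: [-1.5, -0.1, 3.8]
grip_width: 0.0007
grip_force: 2.2
```

Contact. I'll press on in small steps.

Request:
arm_command:
  delta_rot:
    - [0, 0, 0]
    - [0, 0, 0]
  delta_pos:
    - [0, 0, 0.001]
    - [0, 0, 0.002]
  gripper: [1, 1]

```text
time: 18.75
position: [0.4756, 0.0006, 0.0575]
tool_rot: [-0.125, 0.992, -0.001, -0.0]
ft_force: [-0.7, -0.6, 8.7]
grip_width: 0.0006
grip_force: 4.3
```

Request:
arm_command:
  delta_rot:
    - [0, 0, 0]
    - [0, 0, 0]
  delta_pos:
    - [0, 0, 0.001]
    - [0, 0, 0.002]
  gripper: [1, 1]

```text
time: 18.92
position: [0.4755, 0.0006, 0.056]
tool_rot: [-0.125, 0.992, -0.001, 0.0]
ft_force: [-1.6, 0.7, 13.8]
grip_width: 0.0004
grip_force: 6.6
```

Request:
arm_command:
  delta_rot:
    - [0, 0, 0]
    - [0, 0, 0]
  delta_pos:
    - [0, 0, 0.001]
    - [0, 0, 0.002]
  gripper: [1, 1]

```text
time: 19.08
position: [0.4759, 0.0005, 0.0535]
tool_rot: [-0.125, 0.992, -0.002, 0.0]
ft_force: [0.1, 0.2, -0.8]
grip_width: 0.0004
grip_force: 0.0
```

Request:
arm_command:
  delta_rot:
    - [0, 0, 0]
  delta_pos:
    - [0, 0, 0.001]
  gripper: [1]

```text
time: 19.17
position: [0.4758, 0.0005, 0.0521]
tool_rot: [-0.125, 0.992, -0.001, 0.0]
ft_force: [0.6, -1.0, 0.1]
grip_width: 0.0004
grip_force: 0.0
```

It clicked, since the force dropped to zero. I'll feel for the seated lid to confirm it lies on the rim.

Request:
arm_command:
  delta_rot:
    - [0, 0, 0]
    - [0, 0, 0]
    - [0, 0, 0]
  delta_pos:
    - [0, 0, 0.001]
    - [0, 0, 0.002]
    - [0, 0, 0.003]
  gripper: [1, 1, 1]

```text
time: 19.42
position: [0.4756, 0.0005, 0.0489]
tool_rot: [-0.125, 0.992, -0.001, -0.0]
ft_force: [-1.9, 0.4, 16.5]
grip_width: 0.0005
grip_force: 8.2
```

Request:
arm_command:
  delta_rot:
    - [0, 0, 0]
    - [0, 0, 0]
  delta_pos:
    - [0, 0, 0.0008]
    - [0, 0, 0.0008]
  gripper: [1, 1]

```text
time: 19.58
position: [0.4756, 0.0005, 0.0489]
tool_rot: [-0.125, 0.992, -0.001, -0.0]
ft_force: [-1.9, 0.1, 8.5]
grip_width: 0.0004
grip_force: 4.2
```

The lid stops hard 6.6 mm lower, which matches a seated edge. I'll retreat and check numerically.

Request:
arm_command:
  delta_rot:
    - [0, 0, 0]
    - [0, 0, 0]
    - [0, 0, 0]
    - [0, 0, 0]
    - [0, 0, 0]
    - [0, 0, 0]
  delta_pos:
    - [0, 0, -0.01]
    - [0, 0, -0.03]
    - [0, 0, -0.06]
    - [0, 0, -0.09]
    - [0, 0, -0.12]
    - [0, 0, -0.14]
  gripper: [1, 1, 1, 1, 1, 1]

```text
time: 20.08
position: [0.4764, 0.0007, 0.1906]
tool_rot: [-0.125, 0.992, -0.002, 0.001]
ft_force: [-0.2, -0.5, -0.8]
grip_width: 0.0005
grip_force: 0.0
```

```bash
python3 -c "
from lib import *
delta(14.2-120,0,[.38,-.38,.2])"
```

```text
t 20.0833 rot [  -0.24   -0.25 -149.87] pos [ 0.1876 -0.3451 -0.0084] F [-0.1585 -0.4771 -0.7947] w 0.0004875220734904995 0.0 q [-0.2318  0.3337  1.8023 -0.003   1.0018 -2.051 ]
```

Request:
arm_command:
  delta_rot:
    - [0, 0, 40]
    - [0, 0, 40]
    - [0, 0, 40]
    - [0, 0, 40]
    - [0, 0, 40]
    - [0, 0, 40]
    - [0, 0, 40]
    - [0, 0, 40]
    - [0, 0, 40]
    - [0, 0, 40]
    - [0, 0, 40]
    - [0, 0, 40]
  delta_pos:
    - [0.018, -0.034, 0]
    - [0.036, -0.068, 0]
    - [0.054, -0.102, 0]
    - [0.072, -0.136, 0]
    - [0.09, -0.17, 0]
    - [0.108, -0.204, 0]
    - [0.126, -0.238, 0]
    - [0.144, -0.272, 0]
    - [0.162, -0.306, 0]
    - [0.18, -0.34, 0]
    - [0.188, -0.345, 0]
    - [0.188, -0.345, 0]
  gripper: [1, 1, 1, 1, 1, 1, 1, 1, 1, 1, 1, 1]

```text
time: 21.08
position: [0.3775, -0.3827, 0.1887]
tool_rot: [0.224, 0.975, -0.002, 0.0]
ft_force: [-0.5, 0.1, -0.3]
grip_width: 0.0005
grip_force: 0.0
```

```bash
python3 - <<'E'
from lib import *
from rig import viewer,status
from scipy.optimize import minimize
print(status.get_obs()["position"])
T={n:viewer.camera(n) for n in("top","scene")}
for n in T: pickle.dump(T[n],open(n+"9.pkl","wb")); cv2.imwrite(f"pics/{n}9.png",T[n]["pixels"])
W={"top":(190,262,145,222),"scene":(238,325,172,250)}
P0={n:pickle.load(open(n+"0.pkl","rb")) for n in T}
# how much of scene changed outside lid/tub/robot, and fit of closed assembly with tilt, tub x, y, yaw
def asm(tilt):
    L=[]
    for b in LID:
        r=R.from_euler('y',np.radians(tilt)); p=np.array([.093,0,.006])
        L.append(r.apply(b-p)+[.093,0,.072])
    return TUB+L+[box(-94,-86,-25,25,60,88)]
def f(v,views=("top","scene")):
    return sum(np.sum((sil(T[n],asm(v[3]),W[n],v[:3])-obsmask(T[n],W[n]))**2) for n in views)
for views in(("scene",),("top","scene")):
  for t in(-2,0,2,4,6,8):
    r=minimize(lambda u:f([*u,t],views),[.5445,.0177,.248],method="Nelder-Mead",options=dict(initial_simplex=np.array([.5445,.0177,.248])+np.vstack([np.zeros(3),np.diag([.004,.004,.03])]),xatol=1e-4))
    print(views,t,r.x,r.fun)
E
```

```text
[ 0.3775 -0.3827  0.1887]
('scene',) -2 [0.5432 0.0176 0.2554] 16.752708534785146
('scene',) 0 [0.5443 0.0185 0.2466] 7.566618394818212
('scene',) 2 [0.5451 0.0201 0.241 ] 31.564056357828854
('scene',) 4 [0.5448 0.0202 0.2466] 82.29878161499228
('scene',) 6 [0.5454 0.0212 0.2391] 134.69984295393988
('scene',) 8 [0.5462 0.0222 0.251 ] 197.039002391459
('top', 'scene') -2 [0.5437 0.0176 0.2455] 165.6232419062419
('top', 'scene') 0 [0.544  0.0179 0.2507] 156.81970255955255
('top', 'scene') 2 [0.5445 0.0183 0.2372] 185.32045023883944
('top', 'scene') 4 [0.5448 0.019  0.2438] 239.02133777498364
('top', 'scene') 6 [0.5449 0.0189 0.2427] 297.78473766209044
('top', 'scene') 8 [0.5452 0.0192 0.2471] 364.46684669523404
```

The closed, flat lid is clearly the best fit and the tub hasn't moved, so I'll hand in.

```bash
python3 -c "
from rig import robot;print(robot.hand_in())"
```

```text
the job is handed in; nothing more can be done
None
```

The lid is hooked at the back and snapped under the clip at about 14 N; the final camera fit shows it flat with the tub unmoved, and I handed the job in at about 21 s (no result was returned).

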